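# Line up the reagent bottles on the bench shelf by size

## Task

Put the four amber reagent bottles from the bench back on the white shelf, each upright and centred on its own rubber pad, so that with the big bottle already standing there the row runs in order of size, falling from the big bottle to the smallest at the end beside the tip box. They are glass: keep them upright, set them down gently rather than dropping them, and leave the big bottle and the tip box where they stand.

Things in the scene. Friction and masses are not known exactly. Their poses are not given: they have to be found in the camera images.
- bottle_25: Smallest of the four loose amber glass bottles on the bench (25 mL): round body 36 mm across, 74 mm tall including its flat blue ribbed screw cap, 34 mm across and 20 mm high (grip the cap's side), with a paper band round the body; about 65 g. The cap does not turn. Origin: centre of the underside, z up; round, so yaw means nothing.
- bottle_50: Second smallest of the four loose amber glass bottles on the bench (50 mL): round body 46 mm across, 91 mm tall including its flat blue ribbed screw cap, 40 mm across and 23 mm high (grip the cap's side), with a paper band round the body; about 120 g. The cap does not turn. Origin: centre of the underside, z up; round, so yaw means nothing.
- bottle_100: Second largest of the four loose amber glass bottles on the bench (100 mL): round body 56 mm across, 105 mm tall including its flat blue ribbed screw cap, 54 mm across and 25 mm high (grip the cap's side), with a paper band round the body; about 200 g. The cap does not turn. Origin: centre of the underside, z up; round, so yaw means nothing.
- bottle_250: Largest of the four loose amber glass bottles on the bench (250 mL): round body 70 mm across, 143 mm tall including its flat blue ribbed screw cap, 54 mm across and 25 mm high (grip the cap's side), with a paper band round the body; about 420 g. The cap does not turn. Origin: centre of the underside, z up; round, so yaw means nothing.
- bottle_500: The big amber bottle of the same make, 86 mm across, 181 mm tall, blue cap. It already stands on the bare deck (50 mm above the bench) at one end of the white shelf, left or right, in line with the pads, its centre about 115 mm from the nearest pad's. Not to be moved. Origin: centre of the underside, z up.
- tip_box: Open rack of yellow pipette tips in a white box, 122 x 85 mm, 69 mm high over the tips, loose on the shelf deck (50 mm above the bench) at the other end of the row. Not to be moved. Origin: centre of the underside, x along its 122 mm side, which lies across the shelf.
- pad_a: One of four identical round dark rubber pads in a row, about 100 mm apart, on a fixed white steel shelf (660 x 140 mm, deck 50 mm above the bench, thin rail 25 mm above the deck along its far edge and ends). 80 mm across, 3 mm thick, top 53 mm above the bench. Its letter says nothing about its place in the row. Origin: centre of its underside, on the deck.
- pad_b: One of four identical round dark rubber pads in a row, about 100 mm apart, on a fixed white steel shelf (660 x 140 mm, deck 50 mm above the bench, thin rail 25 mm above the deck along its far edge and ends). 80 mm across, 3 mm thick, top 53 mm above the bench. Its letter says nothing about its place in the row. Origin: centre of its underside, on the deck.
- pad_c: One of four identical round dark rubber pads in a row, about 100 mm apart, on a fixed white steel shelf (660 x 140 mm, deck 50 mm above the bench, thin rail 25 mm above the deck along its far edge and ends). 80 mm across, 3 mm thick, top 53 mm above the bench. Its letter says nothing about its place in the row. Origin: centre of its underside, on the deck.
- pad_d: One of four identical round dark rubber pads in a row, about 100 mm apart, on a fixed white steel shelf (660 x 140 mm, deck 50 mm above the bench, thin rail 25 mm above the deck along its far edge and ends). 80 mm across, 3 mm thick, top 53 mm above the bench. Its letter says nothing about its place in the row. Origin: centre of its underside, on the deck.
Not all that is in view belongs to the job. What is shaped like the bottle_25 but brown is not meant.

How it is judged:
By the outcome, as a careful person would: the job done as asked, in the order asked, and still so for the second after the job is handed in, with the robot touching nothing.
It also fails if it takes over 122 s, if anything falls off the work surface, if the arm or the gripper's body presses on something with over 40 N, if the wrist force passes 120 N, or if a joint passes its speed limit or range.

## Robot

A 6-joint arm with a two-finger parallel gripper is mounted at the origin on the work surface. World frame = base frame: x ahead of the robot, y to its left, z up, the work surface at z = 0. Lengths are in m, angles in rad, forces in N, time in s.
With the tool pointing down it reaches from about 0.35 to 0.975 m from the base axis. Payload 7.1 kg.
Tool frame: the origin (TCP) lies on the centre line of the jaws, within the pads' length; the fingertips stand 19 mm ahead of it and the grasp point (between the pads) is the TCP; z points along the fingers, y is the line along which they close (so a half turn about z gives the same grasp; the last joint's range is limited). The gripper opens to 88 mm and grips with 3 to 60 N. Pads are 20 mm wide; open, the fingers measure 115 mm over their backs; the gripper's body (75 mm by 178 mm) begins 61 mm behind the grasp point.
Start: joints at [1.089, 0.423, 1.63, -0, 1.089, -0.019], TCP at [0.279, 0.559, 0.242] pointing down, gripper open.
Joint ranges: [-3, 3], [-0.9, 2.11], [0.09, 2.58], [-1.31, 4.45], [0.11, 2.69], [-2.54, 2.54]. Speed limits (rad/s): [2.39, 2.39, 3.01, 3.14, 3.14, 3.14].

## Interface

Orientations are given as a unit quaternion [x, y, z, w].
In Python, from bench import bot, eyes, ticket gives the robot as it stands. The module is installed in compiled form; this text tells all that it offers.
- The arm moves only by the shell command python3 -m handwheel [OPENING] [FORCE], which reads ROWS from standard input. ROWS is one flat JSON list of numbers that holds 1 to 20 rows one after another, with no inner brackets; each row has 6 numbers: dx, dy, dz in m, then a rotation vector rx, ry, rz in rad; each row shifts and turns the commanded pose from where the row before left it, along the tool's axes as they then stand; what a row does not reach is not made up. A row lasts 1/8 s, in which the tool goes at most 0.0625 m and 0.188 rad, less where a joint would pass 70% of its speed; a pose out of reach is approached as far as the arm can. OPENING is the finger opening in m, set as the command begins (- or left out keeps the last). The fingers move at their own pace and stop on an object; FORCE is the grip in N (left out, the last holds). Time passes only in rows, so rows that do not move let the fingers close. It prints the time, the measured TCP pose, the force, the opening and the grip force at its end. Input that does not fit is refused with a message, and nothing moves.
- bot.sense(): the state, without advancing time (a new reading comes with each control period).
- eyes.grab_frame(name): name is "side" or "top" or "wrist"; returns a dict with "frame" (480x640x3 uint8, blue, green, red), "mtx" (3x3 intrinsics, pixels), "view" (4x4, takes a point from world to camera coordinates). Camera axes: x right, y up, looking along -z (the intrinsics and any distortion apply to the point x, -y, -z); pixel columns grow to the right and rows downward; lengths in m; the calibration is good to about 2 mm. A picture is of the moment at which its call begins. There is no depth.
- ticket.finish_job(): hands the job in; it is judged then, once.
The state is a dict: "clock": time; "joint_positions": joint angles; "qvel": joint speeds; "effort": joint torques, N m; "eef_pos": TCP position; "eef_rot": TCP orientation; "wrist_force": force on the tool from outside, world axes, zero at the start; "torque": the same for the moment, N m; "grip_width": finger opening in m; "gripper_force": force on a finger pad.
Only numpy, scipy, OpenCV 4.12 (cv2) and the standard library are available. Lean on these libraries where they do the work, as an engineer would, in place of code of your own. Each camera call takes 0.05 s, during which the arm holds its last target. There are 200 camera calls.

## Working session

There is one attempt and no reset: what is moved stays moved. The work goes in short steps, Python scripts to look and compute and a shell command to move; the robot and the scene stay as the last step left them, time stands still between calls to the robot, and variables do not carry over. Pictures are saved under pics/ and viewed, at most 14 in all, crops included, and the job is handed in when it is done.

```bash
mkdir -p pics
python3 - <<'E'
from bench import bot, eyes
import cv2,json
for n in ["top","side"]:
    f=eyes.grab_frame(n); cv2.imwrite(f"pics/{n}0.png",f["frame"])
    print(n,f["mtx"].round(1).tolist(),f["view"].round(4).tolist(),[k for k in f])
s=bot.sense();print(s["clock"],s["eef_pos"],s["eef_rot"],s["grip_width"])
E
```

```text
top [[622.5, 0.0, 319.5], [0.0, 622.5, 236.0], [0.0, 0.0, 1.0]] [[-0.0234, -0.9997, -0.0042, 0.0315], [0.98, -0.0238, 0.1976, -0.5324], [-0.1977, 0.0005, 0.9803, -1.1783], [0.0, 0.0, 0.0, 1.0]] ['frame', 'mtx', 'view']
side [[533.9, 0.0, 329.3], [0.0, 533.9, 243.1], [0.0, 0.0, 1.0]] [[0.9044, -0.4265, 0.0099, -0.4718], [0.2293, 0.5055, 0.8318, -0.2101], [-0.3598, -0.75, 0.555, -0.9764], [0.0, 0.0, 0.0, 1.0]] ['frame', 'mtx', 'view']
0.1 [0.27878509 0.55885403 0.2409765 ] [ 2.29322005e-01  9.73350366e-01 -6.72516943e-04 -1.74721948e-04] 0.08789629936611257
```

View pics/top0.png

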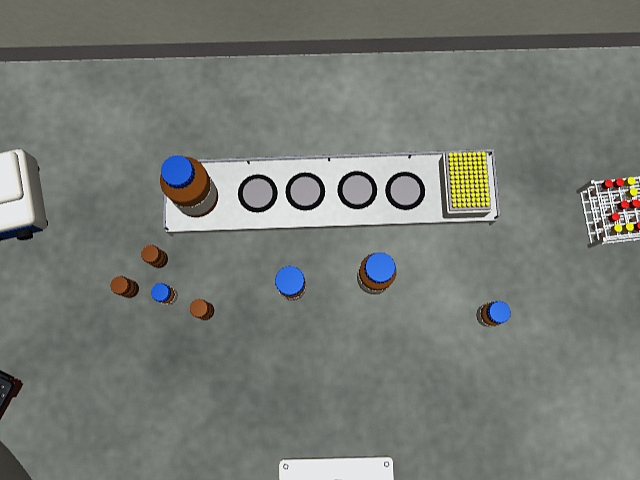

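View pics/side0.png

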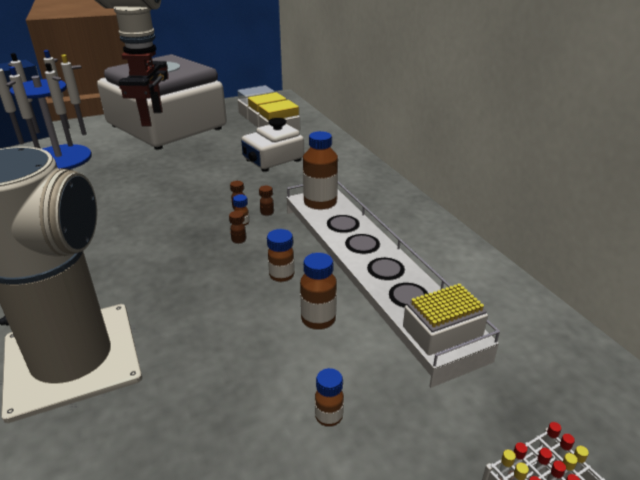

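The four loose blue-capped bottles in the top view are at (290,281), (379,268), (163,293) and (499,312). The brown-capped lookalikes are at (154,255), (122,286) and (201,309). The big bottle is at (178,171), so the pads from (257,193) to (405,190) should take 250, 100, 50 and 25 from left to right, ending beside the tip box at (468,182).

Next I'll triangulate the caps and pads from both views.

```bash
cat > h.py <<'E'
import cv2, numpy as np
from scipy.optimize import least_squares
from bench import eyes, bot
def proj(f,P):
    c=(f["view"]@np.c_[P,np.ones(len(P))].T)[:3].T
    u=c*[1,-1,-1]@f["mtx"].T
    return u[:,:2]/u[:,2:]
def mask_blobs(m,amin):
    n,l,s,c=cv2.connectedComponentsWithStats(m.astype(np.uint8))
    return [(l==i,s[i],c[i]) for i in range(1,n) if s[i,4]>=amin]
def blue(f):
    h=cv2.cvtColor(f["frame"],cv2.COLOR_BGR2HSV)
    return (abs(h[...,0].astype(int)-110)<12)&(h[...,1]>150)&(h[...,2]>60)
T=np.linspace(0,2*np.pi,60)
def capcent(f,p,r,h):   # centroid of cap silhouette, p = centre of cap top
    P=np.vstack([np.c_[p[0]+r*np.cos(T),p[1]+r*np.sin(T),0*T+z] for z in (p[2],p[2]-h)])
    hull=cv2.convexHull(proj(f,P).astype(np.float32)); m=cv2.moments(hull)
    return np.array([m["m10"]/m["m00"],m["m01"]/m["m00"]])
def fit(obs,r,h,x0):
    s=least_squares(lambda p:np.concatenate([capcent(f,p,r,h)-c for f,c in obs]),x0)
    return s.x,s.fun
E
python3 - <<'E'
from h import *
t=eyes.grab_frame("top");s=eyes.grab_frame("side")
for n,f in (("t",t),("s",s)):
    print(n,"blue",[(c.round(1).tolist(),int(st[4])) for _,st,c in mask_blobs(blue(f),60)])
    g=f["frame"].max(2)
    for thr in (45,):
        print(n,"dark",[(c.round(1).tolist(),st.tolist()) for _,st,c in mask_blobs((g<thr),60) if st[4]<1500])
E
```

```text
t blue [([176.4, 170.3], 760), ([379.7, 267.0], 702), ([289.4, 280.3], 661), ([160.1, 291.9], 269), ([499.0, 311.7], 375)]
t dark [([305.0, 191.6], [286, 173, 39, 37, 424]), ([357.0, 190.3], [338, 172, 39, 37, 417]), ([404.8, 190.9], [386, 172, 39, 38, 425]), ([257.3, 193.6], [238, 175, 39, 37, 416]), ([20.4, 233.1], [0, 225, 43, 16, 332]), ([9.1, 390.6], [0, 371, 23, 48, 392])]
s blue [([18.1, 41.4], 2290), ([223.5, 38.4], 9202), ([319.7, 136.1], 172), ([70.1, 155.1], 662), ([239.8, 198.4], 89), ([279.3, 236.5], 311), ([318.1, 261.6], 422), ([329.2, 379.1], 441)]
s dark [([137.6, 39.4], [120, 35, 35, 9, 177]), ([29.5, 72.0], [23, 66, 14, 14, 123]), ([79.6, 117.3], [75, 104, 10, 30, 112]), ([65.6, 127.0], [60, 114, 12, 31, 134]), ([276.9, 122.4], [269, 118, 17, 11, 139]), ([250.6, 153.8], [242, 142, 18, 24, 237]), ([236.7, 188.8], [231, 185, 12, 8, 64]), ([265.8, 193.8], [260, 190, 12, 8, 62]), ([266.3, 208.6], [260, 203, 13, 12, 133]), ([236.4, 220.5], [230, 215, 14, 10, 80]), ([342.4, 226.1], [328, 217, 31, 15, 102]), ([238.0, 236.0], [231, 229, 15, 14, 159]), ([362.1, 245.9], [346, 236, 33, 17, 135]), ([73.1, 289.8], [0, 251, 109, 102, 941]), ([385.3, 270.6], [368, 259, 36, 20, 174]), ([401.4, 293.0], [390, 283, 37, 24, 141])]
```

Run:
```python
from h import *
t=eyes.grab_frame("top");s=eyes.grab_frame("side")
def near(f,px,m,a=60):
    return min(mask_blobs(m,a),key=lambda b:np.hypot(*(b[2]-px)))
B={"500":((176,170),(320,136),None,.027,.025),"250":((380,267),(318,262),.143,.027,.025),"100":((289,280),(279,236),.105,.027,.025),
"50":((499,312),(329,379),.091,.020,.023),"25":((160,292),(240,198),.074,.017,.020)}
for k,(a,b,z,r,h) in B.items():
    x,e=fit([(t,near(t,a,blue(t))[2]),(s,near(s,b,blue(s))[2])],r,h,[.5,0,.1])
    print(k,x.round(4),"expect z",z,"resid px",e.round(2))
def ell(f,px):
    m=near(f,px,f["frame"].max(2)<45,60)[0].astype(np.uint8)
    h=cv2.convexHull(np.argwhere(m)[:,::-1].astype(np.float32)); M=cv2.moments(h)
    return np.array([M["m10"]/M["m00"],M["m01"]/M["m00"]])
for a,b in (((257,193),(342,226)),((305,191),(362,246)),((357,190),(385,270)),((405,191),(401,293))):
    x,e=fit([(t,ell(t,a)),(s,ell(s,b))],.04,.003,[.6,0,.05])
    x1=least_squares(lambda p:capcent(t,[*p,.053],.04,.003)-ell(t,a),[.6,0]).x
    print("pad",x.round(4),e.round(2),"top-only z=.053",x1.round(4))
# brown decoys: darkish brown blobs in top near 25
h=cv2.cvtColor(t["frame"],cv2.COLOR_BGR2HSV)
for _,st,c in mask_blobs((h[...,0]<15)&(h[...,1]>130),60): print("brown",c.round(0),st.tolist())
cv2.imwrite("pics/crop.png",np.hstack([cv2.resize(t["frame"][235:330,100:225],None,fx=3,fy=3,interpolation=2),cv2.resize(s["frame"][170:250,220:320],(375,285),interpolation=2)]))
```

```text
500 [0.6191 0.2634 0.2407] expect z None resid px [-0.09  0.25  0.37 -0.02]
250 [ 0.4551 -0.089   0.1526] expect z 0.143 resid px [ 0.   -0.01 -0.01  0.  ]
100 [0.4396 0.0771 0.1145] expect z 0.105 resid px [-0.04  0.07  0.12 -0.02]
50 [ 0.373  -0.3136  0.0992] expect z 0.091 resid px [-0.02  0.11  0.15 -0.07]
25 [0.4274 0.3266 0.0807] expect z 0.074 resid px [-0.    0.04  0.06 -0.01]
pad [0.6243 0.1421 0.0521] [-0.06  0.39  0.38 -0.13] top-only z=.053 [0.6248 0.1419]
pad [0.6259 0.0463 0.0529] [-0.07  0.27  0.3  -0.11] top-only z=.053 [0.6264 0.0462]
pad [ 0.6258 -0.0582  0.0538] [-0.07  0.26  0.27 -0.11] top-only z=.053 [ 0.6266 -0.0584]
pad [ 0.6181 -0.1527  0.0593] [-0.43  1.36  1.44 -0.25] top-only z=.053 [ 0.6227 -0.1546]
brown [189. 187.] [160, 158, 50, 49, 1023]
brown [613. 183.] [601, 178, 23, 12, 156]
brown [208. 208.] [192, 192, 26, 25, 65]
brown [628. 204.] [617, 199, 23, 13, 153]
brown [614. 217.] [608, 213, 12, 9, 74]
brown [154. 256.] [141, 245, 27, 23, 407]
brown [373. 279.] [359, 255, 37, 35, 319]
brown [124. 287.] [110, 276, 29, 21, 427]
brown [201. 309.] [190, 299, 24, 21, 365]
brown [486. 316.] [481, 303, 18, 23, 119]
brown [ 12. 394.] [0, 378, 23, 41, 197]
```

View pics/crop.png

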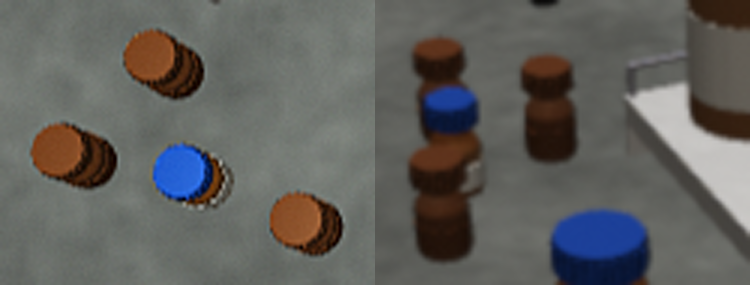

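The crop shows the blue-capped bottle_25 (top view px ≈162,292), with a white label and three all-brown lookalikes around it. That confirms the choice. The cap heights came out 7–10 mm too high, which suggests the mask misses the shaded cap sides, so I'll check that by varying the mask.

Run:
```python
from h import *
t=eyes.grab_frame("top");s=eyes.grab_frame("side")
B={"500":((176,170),(320,136),.231,.027,.025),"250":((380,267),(318,262),.143,.027,.025),"100":((289,280),(279,236),.105,.027,.025),
"50":((499,312),(329,379),.091,.020,.023),"25":((160,292),(240,198),.074,.017,.020)}
def blob(f,px,vmin,smin):
    h=cv2.cvtColor(f["frame"],cv2.COLOR_BGR2HSV)
    m=(abs(h[...,0].astype(int)-112)<18)&(h[...,1]>smin)&(h[...,2]>vmin)
    return min(mask_blobs(m,20),key=lambda b:np.hypot(*(b[2]-px)))
for k,(a,b,z,r,h) in B.items():
    H=cv2.cvtColor(s["frame"],cv2.COLOR_BGR2HSV); m=blob(s,b,40,120)[0]
    print(k,"V pct",np.percentile(H[m][:,2],[5,25,50,75,95]))
    for lab,vm,hh in (("full",30,h),("top",150,0.0001)):
        ct,cs=blob(t,a,vm,120),blob(s,b,vm,120)
        x,e=fit([(t,ct[2]),(s,cs[2])],r,hh,[.5,0,.1])
        print("  ",lab,ct[1][2:],cs[1][2:],x.round(4),e.round(2),"z",z)
```

```text
500 V pct [ 47.  52.  68. 150. 153.]
   full [ 34  33 861] [ 23  18 343] [0.6197 0.2637 0.2323] [ 0.03  0.41  0.52 -0.21] z 0.231
   top [ 31  30 718] [19  6 82] [0.6199 0.2638 0.2309] [-0.03  0.14  0.26 -0.02] z 0.231
250 V pct [ 49.  56. 141. 152. 153.]
   full [ 31  31 718] [ 29  26 642] [ 0.4554 -0.0892  0.1447] [-0.06  0.36  0.36 -0.13] z 0.143
   top [ 29  31 677] [ 25  15 279] [ 0.4551 -0.0891  0.1433] [-0.04  0.14  0.14 -0.03] z 0.143
100 V pct [ 50.  56. 134. 152. 153.]
   full [ 30  30 679] [ 26  22 479] [0.4401 0.0775 0.1062] [-0.14  0.39  0.31 -0.  ] z 0.105
   top [ 30  29 646] [ 22  11 183] [0.44   0.0772 0.1053] [-0.04  0.24  0.26 -0.05] z 0.105
50 V pct [ 50.    62.75 150.   152.   153.  ]
   full [ 24  22 403] [ 27  28 600] [ 0.3728 -0.314   0.0934] [-0.13  0.41  0.46 -0.05] z 0.091
   top [ 21  22 351] [ 23  18 299] [ 0.3726 -0.3136  0.0918] [-0.11  0.28  0.23 -0.04] z 0.091
25 V pct [ 48.5  54.   87.  146.  152. ]
   full [ 20  19 291] [ 14  13 153] [0.427  0.3274 0.0757] [ 0.02  0.34  0.17 -0.09] z 0.074
   top [ 18  18 242] [10  4 25] [0.4275 0.3279 0.0733] [-0.03  0.1   0.15  0.  ] z 0.074
```

Heights now match the text: caps at 0.143, 0.105, 0.092 and 0.073, and pad tops at about 0.053. First I'll turn the tool so the fingers pass between the lookalikes.

```bash
cat >> h.py <<'E'
from scipy.spatial.transform import Rotation as R
def go(x,y,z):   # remaining distance in tool axes
    s=bot.sense(); r=R.from_quat(s["eef_rot"]); p=np.array(s["eef_pos"])
    print("t",round(s["clock"],2),"pos",p.round(4),"y-axis",r.as_matrix()[:,1].round(3),"tilt",r.as_matrix()[:,2].round(4)[:2],"d_tool",r.inv().apply(np.array([x,y,z])-p).round(4),"w",round(s["grip_width"],4),"F",np.round(s["wrist_force"],1),"g",round(s["gripper_force"],1),"j",np.round(s["joint_positions"],2))
E
echo '[0, 0, 0, 0, 0, 0.1717, 0, 0, 0, 0, 0, 0.1717, 0, 0, 0, 0, 0, 0.1717, 0, 0, 0, 0, 0, 0.1717, 0, 0, 0, 0, 0, 0.1717, 0, 0, 0, 0, 0, 0.1717, 0, 0, 0, 0, 0, 0.1717, 0, 0, 0, 0, 0, 0.1717, 0, 0, 0, 0, 0, 0.1717, 0, 0, 0, 0, 0, 0]' | python3 -m handwheel 0.054 15
python3 -c "
from h import *; go(.4272,.3277,.18)"
```

```text
clock: 1.65
eef_pos: [0.279, 0.5592, 0.2417]
eef_rot: [0.843, 0.538, -0.0, 0.0]
wrist_force: [0.7, 0.3, -1.0]
grip_width: 0.054
gripper_force: 0.0
t 1.65 pos [0.279  0.5592 0.2417] y-axis [ 0.907 -0.422  0.   ] tilt [-0. -0.] d_tool [-0.1473  0.2321  0.0617] w 0.054 F [ 0.7  0.3 -1. ] g 0.0 j [ 1.09  0.42  1.63 -0.    1.09  1.52]
```

```bash
echo '[-0.0245, 0.0387, 0.01, 0, 0, 0, -0.0245, 0.0387, 0.01, 0, 0, 0, -0.0245, 0.0387, 0.01, 0, 0, 0, -0.0245, 0.0387, 0.01, 0, 0, 0, -0.0246, 0.0387, 0.01, 0, 0, 0, -0.0247, 0.0386, 0.0117, 0, 0, 0, 0, 0, 0, 0, 0, 0, 0, 0, 0, 0, 0, 0]' | python3 -m handwheel
python3 - <<'E'
from h import *
go(.4272,.3277,.068)
f=eyes.grab_frame("wrist"); cv2.imwrite("pics/w1.png",f["frame"])
for n,x,y,z in (("cap",.4272,.3277,.074),):
    print(n, proj(f,np.array([[x,y,z]])).round(1))
print([(c.round(1),st[4]) for _,st,c in mask_blobs(blue(f),100)])
E
```

```text
clock: 2.65
eef_pos: [0.427, 0.3279, 0.1802]
eef_rot: [0.843, 0.537, 0.0, -0.0]
wrist_force: [-0.2, 0.1, -0.6]
grip_width: 0.0539
gripper_force: 0.0
t 2.65 pos [0.427  0.3279 0.1802] y-axis [ 0.906 -0.422 -0.   ] tilt [0.0002 0.0005] d_tool [-0.0002  0.0003  0.1122] w 0.0539 F [-0.2  0.1 -0.6] g 0.0 j [0.63 0.38 1.87 0.   0.89 1.07]
cap [[316.9 243.8]]
[(array([316. , 240.7]), np.int32(2111))]
```

View pics/w1.png

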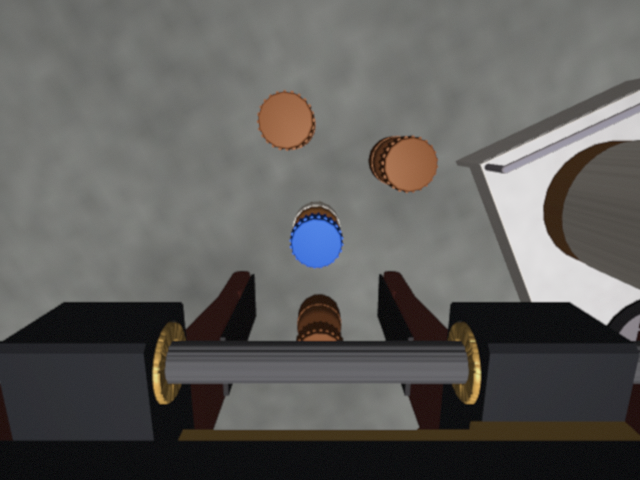

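The wrist view shows the blue cap at (316,241), centred between the fingers, with the brown lookalikes clear of the fingers' paths. I'll descend and grip.

```bash
echo '[0, 0, 0.025, 0, 0, 0, 0, 0, 0.025, 0, 0, 0, 0, 0, 0.025, 0, 0, 0, 0, 0, 0.02, 0, 0, 0, 0, 0, 0.01, 0, 0, 0, 0, 0, 0.007, 0, 0, 0, 0, 0, 0, 0, 0, 0]' | python3 -m handwheel && echo '[0, 0, 0, 0, 0, 0, 0, 0, 0, 0, 0, 0, 0, 0, 0, 0, 0, 0, 0, 0, 0, 0, 0, 0, 0, 0, 0, 0, 0, 0, 0, 0, 0, 0, 0, 0]' | python3 -m handwheel 0.028 15 && python3 -c "
from h import *; go(.4272,.3277,.26)"
```

```text
clock: 3.58
eef_pos: [0.4268, 0.3279, 0.068]
eef_rot: [0.843, 0.537, 0.0, -0.0]
wrist_force: [0.6, -0.7, 0.2]
grip_width: 0.0538
gripper_force: 0.0
clock: 4.32
eef_pos: [0.4272, 0.3277, 0.0684]
eef_rot: [0.844, 0.537, 0.0, -0.0]
wrist_force: [-1.6, -0.6, 6.6]
grip_width: 0.0331
gripper_force: 15.0
t 4.33 pos [0.4272 0.3277 0.0684] y-axis [ 0.906 -0.424  0.   ] tilt [0.0006 0.0005] d_tool [ 1.000e-04  1.000e-04 -1.916e-01] w 0.0331 F [-1.6 -0.6  6.6] g 15.0 j [0.63 0.56 1.92 0.   0.66 1.07]
```

```bash
echo '[0, 0, -0.01, 0, 0, 0, 0, 0, -0.02, 0, 0, 0, 0, 0, -0.03, 0, 0, 0, 0, 0, -0.03, 0, 0, 0, 0, 0, -0.03, 0, 0, 0, 0, 0, -0.03, 0, 0, 0, 0, 0, -0.03, 0, 0, 0, 0, 0, -0.01, 0, 0, 0, 0, 0, 0, 0, 0, -0.11, 0, 0, 0, 0, 0, -0.11, 0, 0, 0, 0, 0, -0.11, 0, 0, 0, 0, 0, -0.106, 0, 0, 0, 0, 0, 0]' | python3 -m handwheel && python3 -c "
from h import *; go(.6227,-.1546,.20)"
```

```text
clock: 5.95
eef_pos: [0.4264, 0.3272, 0.2571]
eef_rot: [0.708, 0.706, -0.001, -0.0]
wrist_force: [-0.4, -0.1, -0.4]
grip_width: 0.0331
gripper_force: 15.0
t 5.95 pos [0.4264 0.3272 0.2571] y-axis [ 1.    -0.002 -0.001] tilt [-0.0013 -0.001 ] d_tool [-0.4813  0.1974  0.0574] w 0.0331 F [-0.4 -0.1 -0.4] g 15.0 j [ 0.63  0.28  1.81 -0.    1.06  0.63]
```

```bash
echo '[-0.02, 0.008, 0, 0, 0, 0, -0.04, 0.0165, 0, 0, 0, 0, -0.04, 0.0165, 0, 0, 0, 0, -0.04, 0.0165, 0, 0, 0, 0, -0.04, 0.0165, 0, 0, 0, 0, -0.04, 0.0165, 0, 0, 0, 0, -0.04, 0.0165, 0, 0, 0, 0, -0.04, 0.0165, 0, 0, 0, 0, -0.04, 0.0165, 0, 0, 0, 0, -0.04, 0.0165, 0, 0, 0, 0, -0.04, 0.0165, 0, 0, 0, 0, -0.04, 0.0165, 0.02, 0, 0, 0, -0.0213, 0.0079, 0.02, 0, 0, 0, 0, 0, 0.017, 0, 0, 0, 0, 0, 0, 0, 0, 0, 0, 0, 0, 0, 0, 0, 0, 0, 0, 0, 0, 0]' | python3 -m handwheel
python3 - <<'E'
from h import *
go(.6227,-.1546,.053+.0685)
for n in("side","top"):
    f=eyes.grab_frame(n); cv2.imwrite(f"pics/p1{n}.png",f["frame"])
a=cv2.imread("pics/p1top.png")[120:320,220:520]; b=cv2.imread("pics/p1side.png")[180:380,270:520]
cv2.imwrite("pics/p1.png",np.hstack([cv2.resize(a,(450,300)),cv2.resize(b,(375,300))])[:, :800])
E
```

```text
clock: 8.07
eef_pos: [0.6241, -0.1533, 0.202]
eef_rot: [0.707, 0.707, 0.0, 0.001]
wrist_force: [0.9, 0.2, -1.3]
grip_width: 0.0336
gripper_force: 15.0
t 8.07 pos [ 0.6241 -0.1533  0.202 ] y-axis [ 1.    -0.001  0.001] tilt [ 0.0015 -0.0003] d_tool [-0.0012 -0.0015  0.0805] w 0.0336 F [ 0.9  0.2 -1.3] g 15.0 j [-0.26  0.49  1.62  0.    1.03 -0.26]
```

View pics/p1.png

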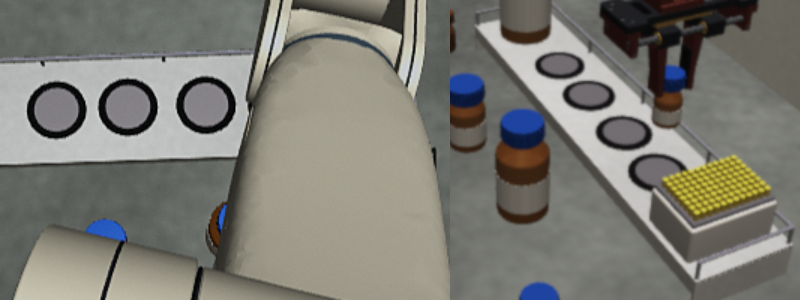

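The bottle hangs upright over the end pad beside the tip box, seen in the side crop at about (667,95) and still above the deck. I'll descend gently.

```bash
echo '[0, 0, 0.02, 0, 0, 0, 0, 0, 0.02, 0, 0, 0, 0, 0, 0.02, 0, 0, 0, 0, 0, 0.01, 0, 0, 0, 0, 0, 0.005, 0, 0, 0, 0, 0, 0.002, 0, 0, 0, 0, 0, 0, 0, 0, 0, 0, 0, 0, 0, 0, 0, 0, 0, 0, 0, 0, 0]' | python3 -m handwheel && python3 -c "
from h import *; go(.6227,-.1546,.053+.0685)"
```

```text
clock: 9.3
eef_pos: [0.6239, -0.1541, 0.1244]
eef_rot: [0.708, 0.707, 0.0, 0.0]
wrist_force: [-0.0, -0.6, -1.1]
grip_width: 0.0334
gripper_force: 15.0
t 9.3 pos [ 0.6239 -0.1541  0.1244] y-axis [ 1.    -0.001  0.001] tilt [ 0.0007 -0.0002] d_tool [-0.0005 -0.0012  0.0029] w 0.0334 F [-0.  -0.6 -1.1] g 15.0 j [-0.26  0.59  1.66 -0.    0.89 -0.26]
```

```bash
echo '[-0.0005, -0.001, 0.001, 0, 0, 0, 0, 0, 0.001, 0, 0, 0, 0, 0, 0.0007, 0, 0, 0, 0, 0, 0.0005, 0, 0, 0, 0, 0, 0, 0, 0, 0, 0, 0, 0, 0, 0, 0]' | python3 -m handwheel && python3 -c "
from h import *; go(.6227,-.1546,.053+.0685)"
```

```text
clock: 10.05
eef_pos: [0.6227, -0.1546, 0.1215]
eef_rot: [0.708, 0.707, -0.0, 0.0]
wrist_force: [-1.0, 0.0, 5.9]
grip_width: 0.0333
gripper_force: 15.0
t 10.05 pos [ 0.6227 -0.1546  0.1215] y-axis [ 1.    -0.001  0.   ] tilt [ 0.0001 -0.0002] d_tool [ 0.  0. -0.] w 0.0333 F [-1.   0.   5.9] g 15.0 j [-0.26  0.59  1.66 -0.    0.89 -0.26]
```

It touches down with 6 N. I'll open the fingers and rise.

```bash
echo '[0, 0, 0, 0, 0, 0, 0, 0, 0, 0, 0, 0, 0, 0, 0, 0, 0, 0, 0, 0, 0, 0, 0, 0, 0, 0, -0.01, 0, 0, 0, 0, 0, -0.02, 0, 0, 0, 0, 0, -0.03, 0, 0, 0, 0, 0, -0.04, 0, 0, 0, 0, 0, -0.03, 0, 0, 0, 0, 0, 0, 0, 0, 0]' | python3 -m handwheel 0.06 && python3 -c "
from h import *; go(.3727,-.3138,.20)"
```

```text
clock: 11.3
eef_pos: [0.6244, -0.155, 0.2551]
eef_rot: [0.708, 0.707, 0.002, 0.003]
wrist_force: [-0.4, -0.1, -0.1]
grip_width: 0.0601
gripper_force: 0.0
t 11.3 pos [ 0.6244 -0.155   0.2551] y-axis [ 1.    -0.001  0.007] tilt [ 0.0068 -0.0018] d_tool [-0.159  -0.2519  0.0537] w 0.0601 F [-0.4 -0.1 -0.1] g 0.0 j [-0.26  0.43  1.58  0.    1.12 -0.26]
```

```bash
echo '[-0.0227, -0.0357, 0, 0, 0, 0, -0.0227, -0.0357, 0, 0, 0, 0, -0.0227, -0.0357, 0, 0, 0, 0, -0.0227, -0.0357, 0, 0, 0, 0, -0.0228, -0.0357, 0.01, 0, 0, 0, -0.0228, -0.0357, 0.02, 0, 0, 0, -0.0228, -0.0358, 0.02, 0, 0, 0, 0, 0, 0.02, 0, 0, 0, 0, 0, 0.02, 0, 0, 0, 0, 0, 0, 0, 0, 0, 0, 0, 0, 0, 0, 0, 0, 0, 0, 0, 0, 0]' | python3 -m handwheel
python3 - <<'E'
from h import *
go(.3727,-.3138,.084)
f=eyes.grab_frame("wrist"); cv2.imwrite("pics/w2.png",f["frame"])
print(proj(f,np.array([[.3727,-.3138,.0915]])).round(1),[(c.round(1),st[4]) for _,st,c in mask_blobs(blue(f),100)])
t=eyes.grab_frame("top");m=[(c.round(1).tolist(),int(st[4])) for _,st,c in mask_blobs(blue(t),60)];print(m)
c=min(m,key=lambda b:np.hypot(b[0][0]-410,b[0][1]-180))[0]
print("25 placed at",least_squares(lambda p:capcent(t,[*p,.127],.017,.0001)-c,[.62,-.15]).x.round(4),"full-h",least_squares(lambda p:capcent(t,[*p,.127],.017,.02)-c,[.62,-.15]).x.round(4))
E
```

```text
clock: 12.8
eef_pos: [0.3729, -0.3136, 0.1615]
eef_rot: [0.707, 0.707, 0.0, 0.001]
wrist_force: [0.4, -0.8, -0.2]
grip_width: 0.0599
gripper_force: 0.0
t 12.8 pos [ 0.3729 -0.3136  0.1615] y-axis [ 1.    -0.001  0.001] tilt [ 0.001  -0.0009] d_tool [-0.0001 -0.0003  0.0775] w 0.0599 F [ 0.4 -0.8 -0.2] g 0.0 j [-0.72  0.34  1.99  0.    0.81 -0.72]
[[316.5 260.3]] [(array([315.7, 254.4]), np.int32(3795))]
[([176.5, 170.3], 764), ([410.0, 180.3], 267), ([379.7, 267.0], 702), ([289.4, 280.3], 661), ([497.5, 311.1], 316)]
25 placed at [ 0.6214 -0.1547] full-h [ 0.6241 -0.1561]
```

bottle_25 stands centred within about 1.5 mm. The wrist view puts the bottle_50 cap in line, so I'll descend and grip.

```bash
echo '[0, 0, 0.025, 0, 0, 0, 0, 0, 0.025, 0, 0, 0, 0, 0, 0.015, 0, 0, 0, 0, 0, 0.008, 0, 0, 0, 0, 0, 0.0045, 0, 0, 0, 0, 0, 0, 0, 0, 0]' | python3 -m handwheel && echo '[0, 0, 0, 0, 0, 0, 0, 0, 0, 0, 0, 0, 0, 0, 0, 0, 0, 0, 0, 0, 0, 0, 0, 0, 0, 0, 0, 0, 0, 0, 0, 0, 0, 0, 0, 0]' | python3 -m handwheel 0.034 20 && echo '[0, 0, -0.01, 0, 0, 0, 0, 0, -0.02, 0, 0, 0, 0, 0, -0.03, 0, 0, 0, 0, 0, -0.03, 0, 0, 0, 0, 0, -0.03, 0, 0, 0, 0, 0, -0.03, 0, 0, 0, 0, 0, -0.03, 0, 0, 0, 0, 0, -0.01, 0, 0, 0, 0, 0, 0, 0, 0, 0, 0, 0, 0, 0, 0, 0]' | python3 -m handwheel && python3 -c "
from h import *; go(.6264,-.0583,.22)"
```

```text
clock: 13.65
eef_pos: [0.3726, -0.3135, 0.0834]
eef_rot: [0.708, 0.707, 0.0, 0.0]
wrist_force: [0.1, -0.6, 0.5]
grip_width: 0.06
gripper_force: 0.0
clock: 14.4
eef_pos: [0.3727, -0.3136, 0.0836]
eef_rot: [0.708, 0.707, 0.0, 0.0]
wrist_force: [-0.2, 1.6, 5.7]
grip_width: 0.0392
gripper_force: 20.0
clock: 15.65
eef_pos: [0.3718, -0.3129, 0.2721]
eef_rot: [0.708, 0.707, -0.0, -0.001]
wrist_force: [-0.9, 0.4, -1.0]
grip_width: 0.0396
gripper_force: 20.0
t 15.65 pos [ 0.3718 -0.3129  0.2721] y-axis [ 1.    -0.001 -0.002] tilt [-0.0017  0.0015] d_tool [0.2548 0.2543 0.052 ] w 0.0396 F [-0.9  0.4 -1. ] g 20.0 j [-0.72  0.18  1.9   0.    1.06 -0.72]
```

```bash
echo '[0.015, 0.015, 0, 0, 0, 0, 0.03, 0.03, 0, 0, 0, 0, 0.03, 0.03, 0, 0, 0, 0, 0.03, 0.03, 0, 0, 0, 0, 0.03, 0.03, 0, 0, 0, 0, 0.03, 0.03, 0, 0, 0, 0, 0.03, 0.03, 0, 0, 0, 0, 0.03, 0.03, 0, 0, 0, 0, 0.0203, 0.0186, 0.02, 0, 0, 0, 0.01, 0.01, 0.02, 0, 0, 0, 0, 0, 0.025, 0, 0, 0, 0, 0, 0.025, 0, 0, 0, 0, 0, 0.025, 0, 0, 0, 0, 0, 0.01, 0, 0, 0, 0, 0, 0.006, 0, 0, 0, 0, 0, 0.003, 0, 0, 0, 0, 0, 0, 0, 0, 0, 0, 0, 0, 0, 0, 0, 0, 0, 0, 0, 0, 0]' | python3 -m handwheel && python3 -c "
from h import *; go(.6264,-.0583,.1366)"
```

```text
clock: 18.02
eef_pos: [0.6266, -0.0585, 0.1398]
eef_rot: [0.708, 0.707, 0.0, 0.0]
wrist_force: [0.3, -0.3, -0.6]
grip_width: 0.0396
gripper_force: 20.0
t 18.02 pos [ 0.6266 -0.0585  0.1398] y-axis [ 1.    -0.001  0.001] tilt [ 0.0009 -0.0001] d_tool [ 0.0002 -0.0002  0.0032] w 0.0396 F [ 0.3 -0.3 -0.6] g 20.0 j [-0.11  0.55  1.68 -0.    0.9  -0.11]
```

```bash
echo '[0, 0, 0.001, 0, 0, 0, 0, 0, 0.001, 0, 0, 0, 0, 0, 0.0008, 0, 0, 0, 0, 0, 0.0006, 0, 0, 0, 0, 0, 0, 0, 0, 0, 0, 0, 0, 0, 0, 0]' | python3 -m handwheel && echo '[0, 0, 0, 0, 0, 0, 0, 0, 0, 0, 0, 0, 0, 0, 0, 0, 0, 0, 0, 0, 0, 0, 0, 0, 0, 0, 0, 0, 0, 0]' | python3 -m handwheel 0.075 && echo '[0, 0, -0.01, 0, 0, 0, 0, 0, -0.02, 0, 0, 0, 0, 0, -0.03, 0, 0, 0, 0, 0, -0.04, 0, 0, 0, 0, 0, -0.03, 0, 0, 0, 0, 0, 0, 0, 0, 0, 0, 0, 0, 0, 0, 0, 0, 0, 0, 0, 0, 0]' | python3 -m handwheel && python3 -c "
from h import *; go(.44,.0773,.18)"
```

```text
clock: 18.77
eef_pos: [0.6264, -0.0584, 0.1366]
eef_rot: [0.708, 0.707, 0.0, 0.0]
wrist_force: [-2.6, 0.7, 5.6]
grip_width: 0.0394
gripper_force: 20.0
clock: 19.4
eef_pos: [0.6264, -0.0585, 0.1358]
eef_rot: [0.708, 0.707, -0.0, -0.0]
wrist_force: [-0.7, -0.6, -0.3]
grip_width: 0.0749
gripper_force: 0.0
clock: 20.4
eef_pos: [0.6256, -0.0583, 0.2646]
eef_rot: [0.708, 0.707, -0.001, -0.001]
wrist_force: [-0.8, 0.5, 0.7]
grip_width: 0.0749
gripper_force: 0.0
t 20.4 pos [ 0.6256 -0.0583  0.2646] y-axis [ 1.    -0.001 -0.002] tilt [-0.0023  0.0003] d_tool [ 0.1354 -0.1856  0.0851] w 0.0749 F [-0.8  0.5  0.7] g 0.0 j [-0.11  0.4   1.6   0.    1.14 -0.11]
```

```bash
echo '[0.0226, -0.031, 0, 0, 0, 0, 0.0226, -0.031, 0, 0, 0, 0, 0.0226, -0.031, 0, 0, 0, 0, 0.0226, -0.031, 0, 0, 0, 0, 0.0226, -0.0312, 0.02, 0, 0, 0, 0.0227, -0.0312, 0.025, 0, 0, 0, 0, 0, 0.025, 0, 0, 0, 0, 0, 0.0258, 0, 0, 0, 0, 0, 0, 0, 0, 0, 0, 0, 0, 0, 0, 0, 0, 0, 0, 0, 0, 0]' | python3 -m handwheel
python3 - <<'E'
from h import *
go(.44,.0773,.097)
f=eyes.grab_frame("wrist"); cv2.imwrite("pics/w3.png",f["frame"])
print(proj(f,np.array([[.44,.0773,.105]])).round(1),[(c.round(1),st[4]) for _,st,c in mask_blobs(blue(f),100)])
E
```

```text
clock: 21.78
eef_pos: [0.4408, 0.0775, 0.1709]
eef_rot: [0.708, 0.707, 0.001, 0.0]
wrist_force: [0.9, 0.1, 0.5]
grip_width: 0.0751
gripper_force: 0.0
t 21.77 pos [0.4408 0.0775 0.1709] y-axis [ 1.    -0.002  0.001] tilt [0.0014 0.0002] d_tool [-0.0002 -0.0009  0.0739] w 0.0751 F [0.9 0.1 0.5] g 0.0 j [ 0.15  0.27  2.07 -0.    0.8   0.15]
[[315.4 262.7]] [(array([314. , 257.4]), np.int32(7026))]
```

Aligned again, so I'll grip bottle_100 and lift it.

```bash
echo '[0, 0, 0.025, 0, 0, 0, 0, 0, 0.02, 0, 0, 0, 0, 0, 0.015, 0, 0, 0, 0, 0, 0.009, 0, 0, 0, 0, 0, 0.004, 0, 0, 0, 0, 0, 0, 0, 0, 0]' | python3 -m handwheel && echo '[0, 0, 0, 0, 0, 0, 0, 0, 0, 0, 0, 0, 0, 0, 0, 0, 0, 0, 0, 0, 0, 0, 0, 0, 0, 0, 0, 0, 0, 0, 0, 0, 0, 0, 0, 0]' | python3 -m handwheel 0.046 25 && echo '[0, 0, -0.01, 0, 0, 0, 0, 0, -0.02, 0, 0, 0, 0, 0, -0.03, 0, 0, 0, 0, 0, -0.03, 0, 0, 0, 0, 0, -0.03, 0, 0, 0, 0, 0, -0.01, 0, 0, 0, 0, 0, 0, 0, 0, 0, 0, 0, 0, 0, 0, 0]' | python3 -m handwheel && python3 -c "
from h import *; go(.6263,.0463,.17)"
```

```text
clock: 22.58
eef_pos: [0.4403, 0.0775, 0.0972]
eef_rot: [0.708, 0.707, 0.0, 0.0]
wrist_force: [-0.1, 0.8, 0.8]
grip_width: 0.0751
gripper_force: 0.0
clock: 23.32
eef_pos: [0.4403, 0.0775, 0.0973]
eef_rot: [0.708, 0.707, 0.0, 0.0]
wrist_force: [-1.3, 0.6, 6.9]
grip_width: 0.0532
gripper_force: 25.0
clock: 24.32
eef_pos: [0.4393, 0.0774, 0.226]
eef_rot: [0.708, 0.707, -0.001, -0.001]
wrist_force: [0.7, 0.1, -2.8]
grip_width: 0.0529
gripper_force: 25.0
t 24.32 pos [0.4393 0.0774 0.226 ] y-axis [ 1.    -0.001 -0.002] tilt [-0.0021 -0.0003] d_tool [-0.0308  0.1871  0.0556] w 0.0529 F [ 0.7  0.1 -2.8] g 25.0 j [0.15 0.18 2.02 0.   0.94 0.15]
```

```bash
echo '[-0.003, 0.018, 0, 0, 0, 0, -0.006, 0.035, 0, 0, 0, 0, -0.006, 0.035, 0, 0, 0, 0, -0.006, 0.035, 0, 0, 0, 0, -0.006, 0.035, 0, 0, 0, 0, -0.0041, 0.0283, 0.005, 0, 0, 0, 0, 0, 0.02, 0, 0, 0, 0, 0, 0.025, 0, 0, 0, 0, 0, 0.015, 0, 0, 0, 0, 0, 0.006, 0, 0, 0, 0, 0, 0.003, 0, 0, 0, 0, 0, 0, 0, 0, 0, 0, 0, 0, 0, 0, 0, 0, 0, 0, 0, 0, 0]' | python3 -m handwheel && python3 -c "
from h import *; go(.6263,.0463,.1503)"
```

```text
clock: 26.08
eef_pos: [0.6267, 0.0462, 0.1537]
eef_rot: [0.708, 0.707, 0.0, 0.0]
wrist_force: [0.6, 0.6, -1.7]
grip_width: 0.0528
gripper_force: 25.0
t 26.07 pos [0.6267 0.0462 0.1537] y-axis [ 1.    -0.001  0.001] tilt [0.001  0.0001] d_tool [ 0.0001 -0.0004  0.0034] w 0.0528 F [ 0.6  0.6 -1.7] g 25.0 j [0.05 0.53 1.68 0.   0.93 0.06]
```

```bash
echo '[0, 0, 0.001, 0, 0, 0, 0, 0, 0.001, 0, 0, 0, 0, 0, 0.0008, 0, 0, 0, 0, 0, 0.0006, 0, 0, 0, 0, 0, 0, 0, 0, 0, 0, 0, 0, 0, 0, 0]' | python3 -m handwheel && echo '[0, 0, 0, 0, 0, 0, 0, 0, 0, 0, 0, 0, 0, 0, 0, 0, 0, 0, 0, 0, 0, 0, 0, 0, 0, 0, 0, 0, 0, 0]' | python3 -m handwheel 0.075 && echo '[0, 0, -0.01, 0, 0, 0, 0, 0, -0.02, 0, 0, 0, 0, 0, -0.03, 0, 0, 0, 0, 0, -0.03, 0, 0, 0, 0, 0, -0.02, 0, 0, 0, 0, 0, 0, 0, 0, 0, 0, 0, 0, 0, 0, 0, 0, 0, 0, 0, 0, 0]' | python3 -m handwheel && python3 -c "
from h import *; go(.4552,-.0891,.2)"
```

```text
clock: 26.82
eef_pos: [0.6264, 0.0462, 0.1504]
eef_rot: [0.708, 0.707, 0.0, -0.0]
wrist_force: [-3.0, -0.4, 5.2]
grip_width: 0.0532
gripper_force: 25.0
clock: 27.45
eef_pos: [0.6264, 0.0462, 0.1496]
eef_rot: [0.708, 0.707, -0.0, -0.0]
wrist_force: [-1.1, 0.2, -1.4]
grip_width: 0.0747
gripper_force: 0.0
clock: 28.45
eef_pos: [0.6258, 0.0461, 0.2587]
eef_rot: [0.708, 0.707, -0.001, -0.001]
wrist_force: [0.4, -0.6, -0.2]
grip_width: 0.0749
gripper_force: 0.0
t 28.45 pos [0.6258 0.0461 0.2587] y-axis [ 1.    -0.001 -0.002] tilt [-0.0018 -0.0001] d_tool [-0.1354 -0.1703  0.059 ] w 0.0749 F [ 0.4 -0.6 -0.2] g 0.0 j [ 0.05  0.41  1.61 -0.    1.13  0.06]
```

```bash
echo '[-0.0225, -0.0285, 0, 0, 0, 0, -0.0225, -0.0285, 0, 0, 0, 0, -0.0226, -0.0285, 0, 0, 0, 0, -0.0226, -0.0285, 0, 0, 0, 0, -0.0226, -0.0286, 0.01, 0, 0, 0, -0.0226, -0.0286, 0.025, 0, 0, 0, 0, 0, 0.0246, 0, 0, 0, 0, 0, 0, 0, 0, 0, 0, 0, 0, 0, 0, 0, 0, 0, 0, 0, 0, 0, 0, 0, 0, 0, 0, 0]' | python3 -m handwheel
python3 - <<'E'
from h import *
go(.4552,-.0891,.135)
f=eyes.grab_frame("wrist"); cv2.imwrite("pics/w4.png",f["frame"])
print(proj(f,np.array([[.4552,-.0891,.143]])).round(1),[(c.round(1),st[4]) for _,st,c in mask_blobs(blue(f),100)])
E
```

```text
clock: 29.82
eef_pos: [0.4556, -0.0889, 0.2007]
eef_rot: [0.707, 0.707, 0.0, 0.001]
wrist_force: [-0.1, 0.0, 0.5]
grip_width: 0.0748
gripper_force: 0.0
t 29.82 pos [ 0.4556 -0.0889  0.2007] y-axis [ 1.    -0.001  0.001] tilt [ 0.0012 -0.0003] d_tool [-0.0002 -0.0005  0.0657] w 0.0748 F [-0.1  0.   0.5] g 0.0 j [-0.22  0.25  2.01  0.    0.88 -0.22]
[[316.2 267.2]] [(array([625.6, 210.5]), np.int32(1902)), (array([314.7, 261.5]), np.int32(7519))]
```

```bash
echo '[0, 0, 0.025, 0, 0, 0, 0, 0, 0.02, 0, 0, 0, 0, 0, 0.012, 0, 0, 0, 0, 0, 0.006, 0, 0, 0, 0, 0, 0.002, 0, 0, 0, 0, 0, 0, 0, 0, 0]' | python3 -m handwheel && echo '[0, 0, 0, 0, 0, 0, 0, 0, 0, 0, 0, 0, 0, 0, 0, 0, 0, 0, 0, 0, 0, 0, 0, 0, 0, 0, 0, 0, 0, 0, 0, 0, 0, 0, 0, 0]' | python3 -m handwheel 0.046 35 && echo '[0, 0, -0.01, 0, 0, 0, 0, 0, -0.02, 0, 0, 0, 0, 0, -0.03, 0, 0, 0, 0, 0, -0.03, 0, 0, 0, 0, 0, -0.02, 0, 0, 0, 0, 0, -0.01, 0, 0, 0, 0, 0, 0, 0, 0, 0, 0, 0, 0, 0, 0, 0]' | python3 -m handwheel && python3 -c "
from h import *; go(.6248,.142,.2)"
```

```text
clock: 30.62
eef_pos: [0.4553, -0.0891, 0.1354]
eef_rot: [0.708, 0.707, 0.0, 0.0]
wrist_force: [0.5, -0.3, -0.1]
grip_width: 0.075
gripper_force: 0.0
clock: 31.38
eef_pos: [0.4551, -0.089, 0.1353]
eef_rot: [0.708, 0.707, 0.0, 0.0]
wrist_force: [-1.0, -0.2, 5.7]
grip_width: 0.0528
gripper_force: 35.0
clock: 32.38
eef_pos: [0.4544, -0.0889, 0.2542]
eef_rot: [0.708, 0.707, -0.0, -0.001]
wrist_force: [0.1, -0.2, -3.0]
grip_width: 0.0533
gripper_force: 35.0
t 32.38 pos [ 0.4544 -0.0889  0.2542] y-axis [ 1.    -0.001 -0.002] tilt [-0.0017  0.0004] d_tool [0.2311 0.1702 0.054 ] w 0.0533 F [ 0.1 -0.2 -3. ] g 35.0 j [-0.22  0.17  1.96 -0.    1.01 -0.22]
```

```bash
echo '[0.015, 0, 0, 0, 0, 0, 0.03, 0, 0, 0, 0, 0, 0.03, 0, 0, 0, 0, 0, 0.03, 0, 0, 0, 0, 0, 0.03, 0, 0, 0, 0, 0, 0.03, 0, 0, 0, 0, 0, 0.03, 0.01, 0, 0, 0, 0, 0.02, 0.02, 0, 0, 0, 0, 0.0111, 0.03, 0, 0, 0, 0, 0.005, 0.03, 0, 0, 0, 0, 0, 0.03, 0, 0, 0, 0, 0, 0.03, 0, 0, 0, 0, 0, 0.0147, 0, 0, 0, 0, 0, 0.005, 0.005, 0, 0, 0, 0, 0, 0.02, 0, 0, 0, 0, 0, 0.02, 0, 0, 0, 0, 0, 0.01, 0, 0, 0, 0, 0, 0.006, 0, 0, 0, 0, 0, 0.002, 0, 0, 0, 0, 0, 0, 0, 0, 0]' | python3 -m handwheel && echo '[0, 0, 0, 0, 0, 0, 0, 0, 0, 0, 0, 0]' | python3 -m handwheel && python3 -c "
from h import *; go(.6248,.142,.1883)"
```

```text
clock: 34.88
eef_pos: [0.6253, 0.1419, 0.1924]
eef_rot: [0.708, 0.707, 0.0, 0.0]
wrist_force: [0.4, -0.2, -3.5]
grip_width: 0.0535
gripper_force: 35.0
clock: 35.12
eef_pos: [0.6253, 0.1419, 0.1925]
eef_rot: [0.708, 0.707, 0.0, 0.0]
wrist_force: [0.2, 0.6, -3.7]
grip_width: 0.0532
gripper_force: 35.0
t 35.12 pos [0.6253 0.1419 0.1925] y-axis [ 1.    -0.001  0.001] tilt [0.0008 0.0001] d_tool [ 0.0001 -0.0005  0.0042] w 0.0532 F [ 0.2  0.6 -3.7] g 35.0 j [ 0.2   0.5   1.63 -0.    1.01  0.21]
```

```bash
echo '[0, -0.0002, 0.001, 0, 0, 0, 0, 0, 0.001, 0, 0, 0, 0, 0, 0.001, 0, 0, 0, 0, 0, 0.0008, 0, 0, 0, 0, 0, 0.0006, 0, 0, 0, 0, 0, 0, 0, 0, 0, 0, 0, 0, 0, 0, 0]' | python3 -m handwheel && python3 -c "
from h import *; go(.6248,.142,.1883)"
```

```text
clock: 36.0
eef_pos: [0.6249, 0.1419, 0.1884]
eef_rot: [0.708, 0.707, 0.0, 0.0]
wrist_force: [-3.8, -0.4, 5.9]
grip_width: 0.0528
gripper_force: 35.0
t 36.0 pos [0.6249 0.1419 0.1884] y-axis [ 1.    -0.001  0.   ] tilt [0.0002 0.0001] d_tool [ 0.0001 -0.0001  0.0001] w 0.0528 F [-3.8 -0.4  5.9] g 35.0 j [0.2  0.51 1.63 0.   1.   0.21]
```

```bash
echo '[0, 0, 0, 0, 0, 0, 0, 0, 0, 0, 0, 0, 0, 0, 0, 0, 0, 0, 0, 0, 0, 0, 0, 0, 0, 0, 0, 0, 0, 0, 0, 0, -0.01, 0, 0, 0, 0, 0, -0.02, 0, 0, 0, 0, 0, -0.03, 0, 0, 0, 0, 0, -0.03, 0, 0, 0, 0, 0, -0.03, 0, 0, 0, 0, -0.03, 0, 0, 0, 0, 0, -0.04, 0, 0, 0, 0, 0, -0.04, 0, 0, 0, 0, 0, -0.04, 0, 0, 0, 0, 0, -0.04, 0, 0, 0, 0, 0, -0.03, 0, 0, 0, 0, 0, 0, 0, 0, 0, 0, 0, 0, 0, 0, 0, 0]' | python3 -m handwheel 0.075
python3 - <<'E'
from h import *
t=eyes.grab_frame("top");s=eyes.grab_frame("side")
cv2.imwrite("pics/end.png",np.hstack([t["frame"][100:340,100:520],cv2.resize(s["frame"][110:400,220:520],(248,240))]))
cv2.imwrite("pics/endside.png",cv2.resize(s["frame"][110:400,220:520],(600,580)))
def blob(f,px):
    h=cv2.cvtColor(f["frame"],cv2.COLOR_BGR2HSV)
    m=(abs(h[...,0].astype(int)-112)<18)&(h[...,1]>120)&(h[...,2]>130)
    return min(mask_blobs(m,15),key=lambda b:np.hypot(*(b[2]-px)))
for k,pad,z,r in (("250",(.6248,.142),.196,.027),("100",(.6263,.0463),.158,.027),("50",(.6264,-.0583),.144,.02),("25",(.6227,-.1546),.127,.017)):
    P=np.array([[*pad,z]]); o=[]
    for f in(t,s):
        b=blob(f,proj(f,P)[0]); o.append((f,b[2]))
    x,e=fit(o,r,.0001,[*pad,z]); x1=least_squares(lambda p:capcent(t,[*p,z],r,.0001)-o[0][1],pad).x
    print(k,x.round(4),"resid",e.round(2),"err mm",((x[:2]-pad)*1000).round(1),"top-only err",((x1-pad)*1000).round(1))
E
```

```text
clock: 38.25
eef_pos: [0.4061, 0.1424, 0.3089]
eef_rot: [0.708, 0.707, 0.001, 0.001]
wrist_force: [-0.4, 0.4, -0.1]
grip_width: 0.0751
gripper_force: 0.0
250 [0.6252 0.1421 0.196 ] resid [-0.06  0.16  0.21 -0.06] err mm [0.4 0.1] top-only err [ 0.7 -0. ]
100 [0.6258 0.0458 0.1585] resid [-0.02  0.14  0.14 -0.06] err mm [-0.5 -0.5] top-only err [-0.1 -0.6]
50 [ 0.6262 -0.0584  0.1446] resid [-0.11  0.26  0.29 -0.11] err mm [-0.2 -0.1] top-only err [ 0.5 -0.4]
25 [ 0.6224 -0.1551  0.1275] resid [-0.07  0.2   0.19 -0.04] err mm [-0.3 -0.5] top-only err [ 0.2 -0.8]
```

View pics/end.png

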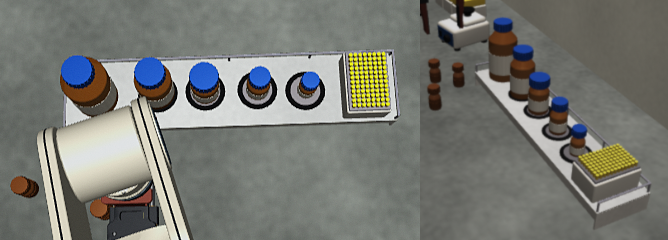

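View pics/endside.png

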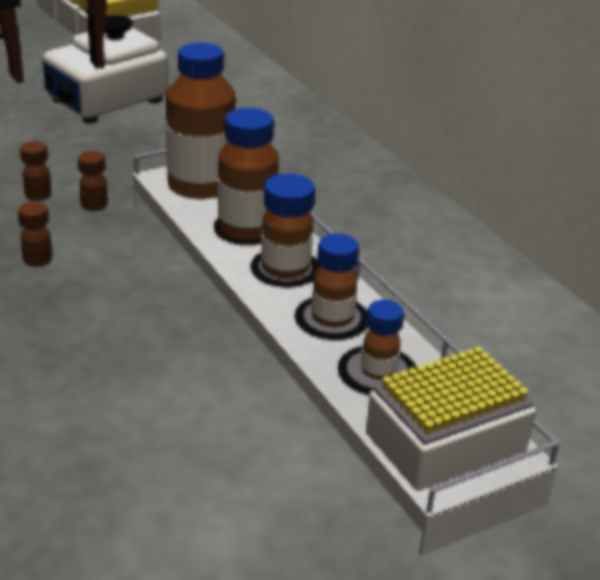

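The pictures show all five bottles upright, falling in size from the big bottle at (200,60) to bottle_25 at (385,320) beside the tip box. Each is centred on its pad within about 1 mm, the robot is clear, and the lookalikes, big bottle and tip box look undisturbed.

```bash
python3 -c "
from bench import ticket; print(ticket.finish_job())"
```

```text
the job is handed in; nothing more can be done
None
```

I put the four amber bottles back on their pads in size order (250, 100, 50, 25 mL, from the big bottle to the tip box), upright and within about 1 mm of centre by the cameras, and handed the job in after about 38 s of robot time; no verdict was returned.

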